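# Find the hidden catch of the radio's battery box

### The arm

A 7-joint arm with a two-finger parallel gripper is mounted at the origin on the work surface. World frame = base frame: x ahead of the robot, y to its left, z up, the work surface at z = 0. Lengths are in m, angles in rad, forces in N, time in s.
With the tool pointing down it reaches from about 0.4 to 0.875 m from the base axis. Payload 19.3 kg.
Tool frame: the origin (TCP) lies on the mounting face of the last link; the fingertips stand 173 mm ahead of it and the grasp point (between the pads) lies 155 mm ahead of it (bot.grip_depth is the distance from the TCP to the grasp point, in m); z points along the fingers, y is the direction in which the jaws open and shut (so a half turn about z gives the same grasp; the last joint's range is limited). The gripper opens to 85 mm and grips with 20 to 120 N. Pads are 22 mm wide; open, the fingers measure 114 mm over their backs; the gripper's body (76 mm by 85 mm) begins 54 mm behind the grasp point. The pads swing forward as they close: fully open they stand 13 mm farther back than shut.
Start: joints at [1.046, 0.521, -0.036, 1.599, 0.021, 1.021, -0.113], TCP at [0.275, -0.561, 0.405] pointing down, gripper open.
Joint ranges: [-2.91, 2.91], [-0.3, 2.13], [-1.5, 1.42], [0.17, 2.43], [-1.26, 4.41], [0.16, 1.93], [-2.52, 2.52]. Speed limits (rad/s): [1.89, 1.89, 2.39, 2.39, 3.01, 3.01, 3.01].

### API

Orientations are given as [roll, pitch, yaw] about the fixed x, y, z axes, in that order (R = Rz(yaw) Ry(pitch) Rx(roll)).
In Python, from workcell import bot, viewer gives the robot as it stands.
- The arm moves only by the tool carry_out, never from a script. Its argument "rows" is one flat list of numbers, 7 for each row, row after row: the shift along the tool's x, y, z in m, then the turn, a rotation vector about the tool's x, y, z in degrees, then the closure, from 0 (fully open) to 1 (shut). In form: [tx, ty, tz, rx, ry, rz, gripper, tx, ty, tz, rx, ry, rz, gripper, ...]. A call has 1 to 8 rows; each row shifts and turns the commanded pose from where the row before left it, along the tool's axes as they then stand; what a row does not reach is not made up. A row lasts 1/8 s, in which the tool goes at most 62.5 mm and 10.7 degrees, less where a joint would pass 70% of its speed; a pose out of reach is approached as far as the arm can. A call with a gripper value outside its range is refused whole. The fingers move at their own pace and stop on an object; "squeeze" is the grip in N (left out, the last holds). Time passes only in rows, so rows that do not move let the fingers close. It gives the time, the measured TCP pose, the force and the opening at its end, in the units of the state.
- bot.observe(): the state, without advancing time (a new reading comes with each control period).
- viewer.grab_frame(name): name is "scene" or "top" or "wrist"; returns the picture (480x640x3 uint8, red, green, blue); there is no depth.
- viewer.camera_info(name): a dict with "intrinsics" (3x3 intrinsics, pixels), "camera_from_world" (4x4, takes a point from world to camera coordinates). Camera axes: x right, y up, looking along -z (the intrinsics and any distortion apply to the point x, -y, -z); pixel columns grow to the right and rows downward; lengths in m; the calibration is good to about 2 mm. A picture is of the moment at which its call begins: read the wrist's pose just before it. camera_info takes no time and is no camera call; for the wrist camera it gives the pose at the moment of the call.
- bot.job_done(): hands the job in, once; it reports no verdict.
The state is a dict: "clock": time; "qpos": joint angles; "qd": joint speeds; "joint_efforts": joint torques, N m; "position": TCP position; "tool_rot": TCP orientation; "force": force on the tool from outside, world axes, zero at the start; "moment": the same for the moment, N m; "grip_width": finger opening in m.
Only numpy, scipy, OpenCV 4.12 (cv2) and the standard library are available. Lean on these libraries where they do the work, as an engineer would, in place of code of your own. Each camera call takes 0.05 s, during which the arm holds its last target.

### The job

The yellow hatch of the grey battery box on the bench is held shut by a concealed catch: one of the four look-alike white covers set flush in the box's top is really a push button, and the other three are rigid blanks. Feel over the covers with closed fingertips, without leaning hard on them, until you find the one that gives; press it fully in so that the hatch springs open by itself, then let the button come back out and move clear, leaving the hatch open. Do not push, pick up or knock over the battery cells, the mouse or the parts tray beside the box.

Things in the scene. Friction and masses are not known exactly. Their poses are not given: they have to be found in the camera images.
- box: grey steel battery box, 180 (x) x 300 (y) x 80 mm high, fixed to the bench; origin at the centre of its underside; its x and y axes lie along its sides, z is up. Its flat top, 80 mm above the bench, has four square openings of 50 mm with white covers in the half towards its -y end, and a yellow hatch (127 x 127 mm) in the half towards its +y end. The gap between the nearer covers' openings and the hatch is 23 mm
- spot_a (a point): centre of the upper face of one white cover (48.5 mm square in a 50 mm square opening), which lies 2 mm below the box's top; at x -38, y -110 mm in the box's frame. Any one of the four covers may be the button: it differs from start to start and cannot be seen
- spot_b (a point): the same for the cover at x +38, y -110 mm in the box's frame
- spot_c (a point): the same for the cover at x -38, y -44 mm in the box's frame
- spot_d (a point): the same for the cover at x +38, y -44 mm in the box's frame
- catch (a joint): how far the button (whichever cover it is) is pressed in: 0 at rest, 0.006 m fully in. It begins to give at about 1.5 N, is fully in at about 5 N, springs back when let go, and frees the hatch at about 0.004 m. The three blanks do not give at all
- hatch (a joint): angle of the yellow hatch: 0 shut and level with the box's top, 0.95 rad wide open. It is hinged along its edge near the box's +y end; its free edge is the one next to the covers. Once freed its spring lifts it to about 0.95 rad in about 1 s and keeps it there; while latched it moves by no more than about 0.02 rad
- hatch_edge (a point): middle of the hatch's free edge, on its upper face
- cell1: loose green and brass battery cell standing upright, 32 mm across, 61 mm high; origin at the centre of its underside; to be left alone
- cell2: a second cell like it; to be left alone
- mouse: loose dark red computer mouse with a black scroll wheel, 105 x 60 x 35 mm; origin at the centre of its underside; to be left alone
- tray: loose blue parts tray with compartments, 90 x 120 x 28 mm; origin at the centre of its underside; to be left alone

How it is judged:
By the outcome, as a careful person would: the job done as asked, in the order asked, and still so for the second after the job is handed in, with the robot touching nothing.
It also fails if it takes over 48 s, if anything falls off the work surface, if the arm or the gripper's body presses on something with over 40 N, if the wrist force passes 120 N, or if a joint passes its speed limit or range.

## Working session

There is one attempt and no reset: what is moved stays moved. The work goes in short steps, Python scripts to look and compute and a tool call to move; the robot and the scene stay as the last step left them, time stands still between calls to the robot, and variables do not carry over. Pictures are saved under pics/ and viewed, and the job is handed in when it is done.

Besides the shell and the picture viewer there is one more tool, called after "Call:" as a command line: name --argument value ..., lists and objects as JSON in quotes. carry_out: Moves the arm, as the interface text tells. Its arguments: {"type":"object","properties":{"rows":{"type":"array","items":{"type":"number"}},"squeeze":{"type":"number"}},"required":["rows"]}

```bash
mkdir -p pics; ls; python3 - <<'E'
from workcell import bot, viewer
import cv2
s=bot.observe()
print({k:(v if not hasattr(v,'round') else v) for k,v in s.items()})
print(bot.grip_depth)
for n in ["scene","top"]:
    im=viewer.grab_frame(n); cv2.imwrite(f"pics/{n}0.png",im[:,:,::-1])
    print(n,viewer.camera_info(n))
E
```

```text
pics
{'clock': 0.0, 'qpos': array([ 1.04579515,  0.52202539, -0.03634975,  1.60000659,  0.02120147,
        1.02108826, -0.11276992]), 'qd': array([ 0.00077029,  0.00043712,  0.00011261, -0.00010782, -0.00066029,
        0.00025246, -0.00118901]), 'joint_efforts': array([-1.18580650e-03, -9.27086091e+01,  1.97972618e+00, -3.69924116e+01,
        1.79553987e-02,  8.21355439e-03,  1.04589310e-04]), 'position': array([ 0.27448019, -0.56134728,  0.40411879]), 'tool_rot': array([-3.14045231e+00,  7.14379949e-05,  4.54841447e-01]), 'force': array([ 0.26265966,  0.58393835, -0.65621235]), 'moment': array([0.02227435, 0.02523699, 0.04258464]), 'grip_width': 0.08552465136822927}
0.1547
scene {'intrinsics': array([[531.20088545,   0.        , 320.15887558],
       [  0.        , 531.20088545, 234.60559087],
       [  0.        ,   0.        ,   1.        ]]), 'camera_from_world': array([[ 7.47372112e-01,  6.64405693e-01, -4.90597163e-05,
        -4.82707490e-01],
       [-5.05359624e-01,  5.68513396e-01,  6.49156506e-01,
         2.12162662e-01],
       [ 4.31331169e-01, -4.85136676e-01,  7.60654868e-01,
        -1.25828600e+00],
       [ 0.00000000e+00,  0.00000000e+00,  0.00000000e+00,
         1.00000000e+00]])}
top {'intrinsics': array([[448.30925983,   0.        , 319.95168116],
       [  0.        , 448.30925983, 235.33745135],
       [  0.        ,   0.        ,   1.        ]]), 'camera_from_world': array([[-0.01813117, -0.99943975, -0.0281326 ,  0.08259796],
       [ 0.99603572, -0.02050589,  0.08655835, -0.59892852],
       [-0.08708674, -0.02645167,  0.99584949, -0.90301002],
       [ 0.        ,  0.        ,  0.        ,  1.        ]])}
```

View pics/scene0.png

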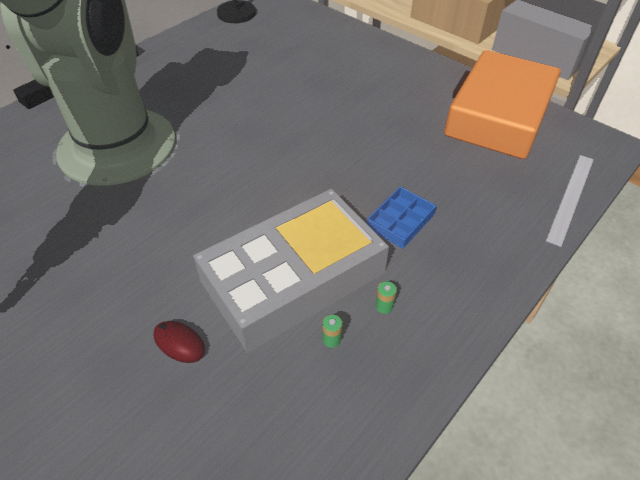

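View pics/top0.png

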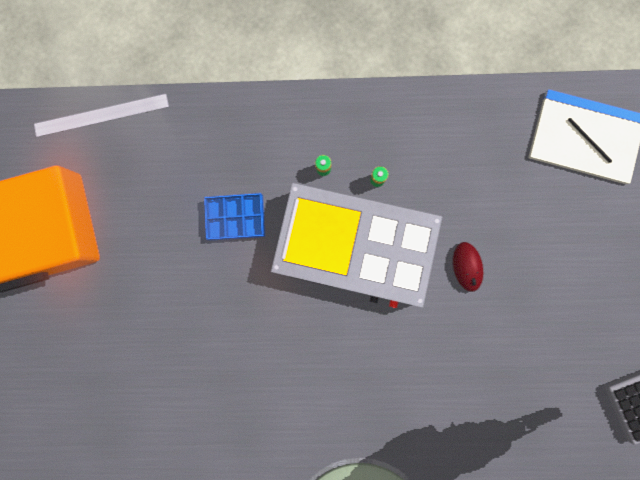

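Both views show the box clear of the arm. In the top view the covers are near (383,230), (416,238), (374,268) and (407,276), with the hatch near (322,237). In the scene view the covers are near (226,265), (259,248), (248,295) and (281,277). Next I'll triangulate them.

```bash
cat > h.py <<'E'
import numpy as np, cv2
def P(ci): 
    K=ci["intrinsics"]; M=np.diag([1,-1,-1])@ci["camera_from_world"][:3]
    return K@M
def tri(Ps,uvs):
    A=[]
    for p,(u,v) in zip(Ps,uvs): A+= [u*p[2]-p[0], v*p[2]-p[1]]
    X=np.linalg.svd(np.array(A))[2][-1]; return X[:3]/X[3]
def proj(p,X): 
    x=p@np.append(X,1); return x[:2]/x[2]
def onplane(p,uv,z):
    u,v=uv; A=np.array([u*p[2]-p[0],v*p[2]-p[1]]); 
    return np.append(np.linalg.solve(A[:,:2],-(A[:,2]*z+A[:,3])),z)
def blobs(m,amin,amax):
    n,l,st,c=cv2.connectedComponentsWithStats(m.astype(np.uint8))
    return [(c[i],st[i,4]) for i in range(1,n) if amin<st[i,4]<amax]
E
python3 - <<'E'
from h import *
from workcell import viewer
I={};Ps={}
for n in ["scene","top"]:
    im=cv2.imread(f"pics/{n}0.png"); Ps[n]=P(viewer.camera_info(n))
    b,g,r=[im[:,:,i].astype(int) for i in range(3)]
    w=(im.min(2)>205); 
    print(n,[(np.round(c,1),a) for c,a in blobs(w,150,2500)])
    y=(r>180)&(g>140)&(b<110)
    print('hatch',[(np.round(c,1),a) for c,a in blobs(y,1500,20000)])
E
```

```text
scene [(array([259. , 248.6]), np.int32(495)), (array([226.1, 265. ]), np.int32(543)), (array([281., 277.]), np.int32(569)), (array([247.4, 295. ]), np.int32(621))]
hatch [(array([506.9,  92.4]), np.int32(3813)), (array([323.5, 236.4]), np.int32(3435))]
top [(array([159. , 100.9]), np.int32(159)), (array([ 72.8, 121.2]), np.int32(698)), (array([382.3, 230. ]), np.int32(616)), (array([415.5, 237.6]), np.int32(623)), (array([373.9, 268. ]), np.int32(628)), (array([407.3, 275.8]), np.int32(630))]
hatch [(array([ 34.7, 222.3]), np.int32(6730)), (array([322.7, 236.2]), np.int32(4147))]
```

```bash
python3 - <<'E'
from h import *
from workcell import viewer
Ps=[P(viewer.camera_info(n)) for n in ["top","scene"]]
T=dict(a=(407.3,275.8),b=(415.5,237.6),c=(373.9,268),d=(382.3,230),h=(322.7,236.2))
S=dict(a=(226.1,265),b=(247.4,295),c=(259,248.6),d=(281,277),h=(323.5,236.4))
L=dict(a=(-.038,-.110),b=(.038,-.110),c=(-.038,-.044),d=(.038,-.044))
X={}
for k in T:
    x=tri(Ps,[T[k],S[k]]); X[k]=x
    print(k,x.round(4),[ (proj(p,x)-np.array(uv)).round(1) for p,uv in zip(Ps,(T[k],S[k]))])
    print('  plane', onplane(Ps[0],T[k],.078).round(4),onplane(Ps[1],S[k],.078).round(4))
# 2D rigid fit
src=np.array([L[k] for k in 'abcd']);dst=np.array([X[k][:2] for k in 'abcd'])
sm,dm=src.mean(0),dst.mean(0);U,_,V=np.linalg.svd((src-sm).T@(dst-dm));R=V.T@U.T
o=dm-R@sm;print('yaw',np.arctan2(R[1,0],R[0,0]),np.linalg.det(R),'origin',o,'resid mm',(1e3*(dst-(src@R.T+o))).round(1))
print('hatch in box', R.T@(X['h'][:2]-o))
print({k:(R@np.array(L[k])+o).round(4) for k in L})
# others in top view
for n,uv,z in [('mouse',(468,266),.02),('cell1',(323,163),.061),('cell2',(380,175),.061),('tray',(235,216),.02)]:
    print(n,onplane(Ps[0],uv,z).round(3),(R.T@(onplane(Ps[0],uv,z)[:2]-o)).round(3))
E
```

```text
a [ 0.5136 -0.0985  0.0773] [array([0.2, 0.2]), array([ 0.2, -0. ])]
  plane [ 0.5139 -0.098   0.078 ] [ 0.5138 -0.0991  0.078 ]
b [ 0.5874 -0.117   0.0772] [array([0.2, 0.2]), array([ 0.2, -0. ])]
  plane [ 0.5877 -0.1165  0.078 ] [ 0.5876 -0.1176  0.078 ]
c [ 0.5299 -0.0344  0.0771] [array([0.2, 0.2]), array([ 0.2, -0. ])]
  plane [ 0.5302 -0.034   0.078 ] [ 0.5302 -0.0351  0.078 ]
d [ 0.6036 -0.053   0.0772] [array([0.3, 0.2]), array([ 0.3, -0. ])]
  plane [ 0.6039 -0.0525  0.078 ] [ 0.6037 -0.0538  0.078 ]
h [0.5952 0.0651 0.0743] [array([-0.4, -0.4]), array([-0.4,  0. ])]
  plane [0.5942 0.0643 0.078 ] [0.5978 0.0633 0.078 ]
yaw -0.24729720103499161 1.0000000000000004 origin [ 0.57744888 -0.00108623] resid mm [[-0.1 -0.1]
 [ 0.   0. ]
 [ 0.   0. ]
 [ 0.   0. ]]
hatch in box [0.00101788 0.06853462]
{'a': array([ 0.5137, -0.0984]), 'b': array([ 0.5874, -0.117 ]), 'c': array([ 0.5298, -0.0344]), 'd': array([ 0.6035, -0.053 ])}
mouse [ 0.531 -0.233  0.02 ] [ 0.012 -0.236]
cell1 [0.744 0.061 0.061] [0.147 0.101]
cell2 [ 0.717 -0.053  0.061] [ 0.148 -0.016]
tray [0.646 0.25  0.02 ] [0.005 0.26 ]
```

Triangulated cover heights are 77.1–77.3 mm against a nominal 78 mm. The rigid-fit residual is 0.1 mm, and the hatch centre lands where it should. Now I'll work out the transit to spot a with the jaw axis along the box's x, so the gripper body keeps off the hatch.

```bash
cat > plan.py <<'E'
import numpy as np
BY=-0.2473; O=np.array([.57745,-.00109])
L=dict(a=(-.038,-.110),b=(.038,-.110),c=(-.038,-.044),d=(.038,-.044))
R=np.array([[np.cos(BY),-np.sin(BY)],[np.sin(BY),np.cos(BY)]])
def W(k): return R@np.array(L[k] if isinstance(k,str) else k)+O
def intool(d,psi):
    c,s=np.cos(psi),np.sin(psi); return np.array([c*d[0]+s*d[1], s*d[0]-c*d[1], -d[2]])
E
python3 - <<'E'
from plan import *
from workcell import bot
s=bot.observe();p=s["position"];psi=s["tool_rot"][2]
t=np.append(W('a'),0.300); d=t-p
n=10;dth=-49.8/8
for i in range(n):
    print((intool(d/n,psi)*1e3).round(1), dth if i<8 else 0)
    if i<8: psi-=np.radians(dth)
print(psi,t)
E
```

```text
[ 41.8 -31.1  10.4] -6.225
[ 44.9 -26.4  10.4] -6.225
[ 47.5 -21.3  10.4] -6.225
[ 49.6 -16.1  10.4] -6.225
[ 51.  -10.6  10.4] -6.225
[51.9 -5.  10.4] -6.225
[52.1  0.7 10.4] -6.225
[51.7  6.3 10.4] -6.225
[50.7 11.9 10.4] 0
[50.7 11.9 10.4] 0
1.3239948597802154 [ 0.51367951 -0.09844155  0.3       ]
```

Call:
carry_out --rows '[0.0418, -0.0311, 0.0104, 0, 0, -6.225, 1, 0.0449, -0.0264, 0.0104, 0, 0, -6.225, 1, 0.0475, -0.0213, 0.0104, 0, 0, -6.225, 1, 0.0496, -0.0161, 0.0104, 0, 0, -6.225, 1, 0.051, -0.0106, 0.0104, 0, 0, -6.225, 1, 0.0519, -0.005, 0.0104, 0, 0, -6.225, 1, 0.0521, 0.0007, 0.0104, 0, 0, -6.225, 1, 0.0517, 0.0063, 0.0104, 0, 0, -6.225, 1]' --squeeze 20

```text
clock: 1.1
position: [0.4662, -0.1896, 0.3211]
tool_rot: [-3.142, -0.0, 1.327]
force: [1.2, -0.8, -0.9]
grip_width: 0.0003
```

Call:
carry_out --rows '[0.0507, 0.0119, 0.0104, 0, 0, 0, 1, 0.0507, 0.0119, 0.0104, 0, 0, 0, 1, 0, 0, 0, 0, 0, 0, 1, 0, 0, 0, 0, 0, 0, 1]'

```text
clock: 1.6
position: [0.5134, -0.099, 0.3005]
tool_rot: [-3.141, 0.0, 1.324]
force: [-0.1, 0.4, -0.0]
grip_width: -0.0
```

```bash
python3 - <<'E'
from plan import *
from workcell import bot, viewer
import cv2
s=bot.observe();print({k:np.round(v,4) for k,v in s.items()})
p=s["position"];t=np.append(W('a'),p[2]);print(intool(t-p,s["tool_rot"][2])*1e3)
cv2.imwrite("pics/scene1.png",viewer.grab_frame("scene")[:,:,::-1])
E
```

```text
{'clock': np.float64(1.6), 'qpos': array([ 0.3128,  0.5198, -0.315 ,  1.9484,  0.2388,  0.7098, -0.3923]), 'qd': array([ 0.024 , -0.0108,  0.006 ,  0.002 , -0.0021,  0.0012,  0.0008]), 'joint_efforts': array([-3.15990e+00, -8.12313e+01, -4.95880e+00, -2.77643e+01,
       -7.47000e-02, -9.14000e-02, -1.17100e-01]), 'position': array([ 0.5134, -0.099 ,  0.3005]), 'tool_rot': array([-3.1409e+00,  4.0000e-04,  1.3241e+00]), 'force': array([-0.0554,  0.4389, -0.0351]), 'moment': array([-0.0624,  0.0178,  0.0201]), 'grip_width': np.float64(-0.0)}
[ 0.59340877  0.16786652 -0.        ]
```

View pics/scene1.png

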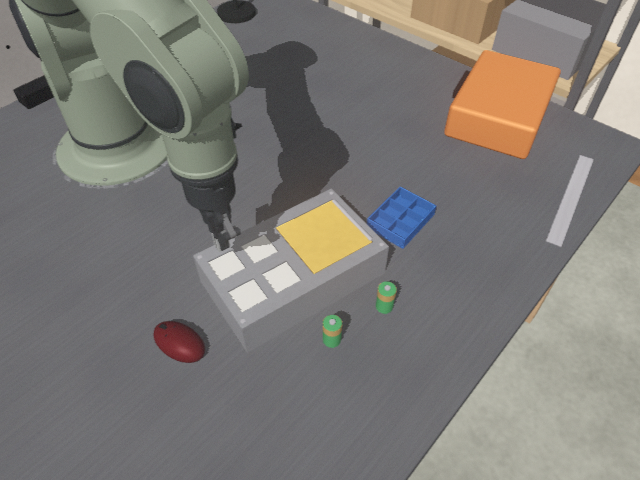

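The scene picture shows the closed tips near (222,245), just above cover a at (226,265). The hatch and the loose things haven't moved. I'll go down to about 6 mm above the cover.

Call:
carry_out --rows '[0.0006, 0.0002, 0.02, 0, 0, 0, 1, 0, 0, 0.015, 0, 0, 0, 1, 0, 0, 0.008, 0, 0, 0, 1, 0, 0, 0, 0, 0, 0, 1, 0, 0, 0, 0, 0, 0, 1]'

```text
clock: 2.28
position: [0.5141, -0.0982, 0.2581]
tool_rot: [3.141, -0.0, 1.324]
force: [-0.1, 1.2, -0.6]
grip_width: -0.0
```

Call:
carry_out --rows '[0, 0, 0.002, 0, 0, 0, 1, 0, 0, 0.001, 0, 0, 0, 1, 0, 0, 0, 0, 0, 0, 1]'

```text
clock: 2.65
position: [0.514, -0.0981, 0.2547]
tool_rot: [3.142, -0.0, 1.324]
force: [0.1, -0.2, -0.0]
grip_width: -0.0003
```

Call:
carry_out --rows '[0, 0, 0.001, 0, 0, 0, 1, 0, 0, 0, 0, 0, 0, 1]'

```text
clock: 2.9
position: [0.5139, -0.0981, 0.2536]
tool_rot: [-3.141, -0.0, 1.324]
force: [-0.0, 0.7, 0.1]
grip_width: -0.0001
```

Call:
carry_out --rows '[0, 0, 0.001, 0, 0, 0, 1, 0, 0, 0, 0, 0, 0, 1]'

```text
clock: 3.15
position: [0.5139, -0.0981, 0.2526]
tool_rot: [-3.141, -0.0, 1.324]
force: [-0.2, -0.6, 0.2]
grip_width: -0.0002
```

Call:
carry_out --rows '[0, 0, 0.001, 0, 0, 0, 1, 0, 0, 0, 0, 0, 0, 1]'

```text
clock: 3.4
position: [0.5139, -0.0981, 0.2516]
tool_rot: [-3.141, -0.0, 1.324]
force: [-0.2, 0.1, -0.4]
grip_width: -0.0002
```

Call:
carry_out --rows '[0, 0, 0.0005, 0, 0, 0, 1, 0, 0, 0, 0, 0, 0, 1]'

```text
clock: 3.65
position: [0.514, -0.0981, 0.2515]
tool_rot: [3.141, 0.0, 1.324]
force: [-2.2, 0.4, 8.2]
grip_width: 0.0001
```

Call:
carry_out --rows '[0, 0, 0.0005, 0, 0, 0, 1, 0, 0, 0, 0, 0, 0, 1]'

```text
clock: 3.9
position: [0.514, -0.098, 0.2515]
tool_rot: [3.141, 0.0, 1.324]
force: [-5.4, 1.0, 18.4]
grip_width: 0.0001
```

Cover a is rigid: contact came at TCP z 0.2515, and the force rose to 18 N in 1 mm of command without any give. I'll lift off and go to c, which is +66 mm in tool x.

Call:
carry_out --rows '[0, 0, -0.011, 0, 0, 0, 1, 0.033, 0, 0, 0, 0, 0, 1, 0.033, 0, 0, 0, 0, 0, 1, 0, 0, 0.004, 0, 0, 0, 1, 0, 0, 0.004, 0, 0, 0, 1, 0, 0, 0, 0, 0, 0, 1, 0, 0, 0, 0, 0, 0, 1]'

```text
clock: 4.78
position: [0.53, -0.0348, 0.2537]
tool_rot: [-3.141, 0.0, 1.323]
force: [-0.1, 0.9, 0.1]
grip_width: -0.0003
```

Call:
carry_out --rows '[0, 0, 0.001, 0, 0, 0, 1, 0, 0, 0, 0, 0, 0, 1]'

```text
clock: 5.03
position: [0.53, -0.0342, 0.2527]
tool_rot: [-3.141, 0.0, 1.324]
force: [-1.1, -0.8, -0.8]
grip_width: -0.0002
```

Call:
carry_out --rows '[0, 0, 0.001, 0, 0, 0, 1, 0, 0, 0, 0, 0, 0, 1]'

```text
clock: 5.28
position: [0.5301, -0.0341, 0.2516]
tool_rot: [-3.141, 0.0, 1.324]
force: [0.2, -0.2, -0.8]
grip_width: -0.0
```

Call:
carry_out --rows '[0, 0, 0.0005, 0, 0, 0, 1, 0, 0, 0, 0, 0, 0, 1]'

```text
clock: 5.52
position: [0.5301, -0.034, 0.2515]
tool_rot: [3.141, 0.0, 1.324]
force: [-2.6, -0.6, 8.2]
grip_width: -0.0001
```

Cover c is rigid too, at 8 N with no give. Next is d, at +76 mm in tool y.

Call:
carry_out --rows '[0, 0, -0.0105, 0, 0, 0, 1, 0, 0.038, 0, 0, 0, 0, 1, 0, 0.038, 0, 0, 0, 0, 1, 0, 0, 0.004, 0, 0, 0, 1, 0, 0, 0.004, 0, 0, 0, 1, 0, 0, 0, 0, 0, 0, 1, 0, 0, 0, 0, 0, 0, 1]'

```text
clock: 6.4
position: [0.6035, -0.0525, 0.254]
tool_rot: [-3.142, 0.0, 1.324]
force: [0.2, -0.0, 0.6]
grip_width: 0.0
```

Call:
carry_out --rows '[0, 0, 0.001, 0, 0, 0, 1, 0, 0, 0, 0, 0, 0, 1]'

```text
clock: 6.65
position: [0.6037, -0.0526, 0.2527]
tool_rot: [-3.142, 0.0, 1.324]
force: [-0.8, -0.2, -0.3]
grip_width: -0.0
```

Call:
carry_out --rows '[0, 0, 0.001, 0, 0, 0, 1, 0, 0, 0, 0, 0, 0, 1]'

```text
clock: 6.9
position: [0.6038, -0.0526, 0.2516]
tool_rot: [-3.142, -0.0, 1.324]
force: [-0.3, 0.6, 0.8]
grip_width: 0.0
```

Call:
carry_out --rows '[0, 0, 0.0005, 0, 0, 0, 1, 0, 0, 0, 0, 0, 0, 1]'

```text
clock: 7.15
position: [0.6038, -0.0526, 0.2512]
tool_rot: [-3.142, -0.0, 1.324]
force: [-1.2, -0.3, 2.1]
grip_width: 0.0001
```

Call:
carry_out --rows '[0, 0, 0.0005, 0, 0, 0, 1, 0, 0, 0, 0, 0, 0, 1]'

```text
clock: 7.4
position: [0.6038, -0.0526, 0.2507]
tool_rot: [-3.142, -0.0, 1.324]
force: [-2.0, -0.0, 2.3]
grip_width: 0.0
```

Call:
carry_out --rows '[0, 0, 0.001, 0, 0, 0, 1, 0, 0, 0, 0, 0, 0, 1]'

```text
clock: 7.65
position: [0.6038, -0.0527, 0.2496]
tool_rot: [-3.142, -0.0, 1.324]
force: [-0.9, 0.4, 2.9]
grip_width: 0.0
```

Cover d gives: 2 mm of travel at only 2.9 N. I'll press it all the way in, in small steps.

Call:
carry_out --rows '[0, 0, 0.001, 0, 0, 0, 1, 0, 0, 0.001, 0, 0, 0, 1, 0, 0, 0.001, 0, 0, 0, 1, 0, 0, 0, 0, 0, 0, 1]'

```text
clock: 8.15
position: [0.6038, -0.0527, 0.2466]
tool_rot: [-3.142, -0.0, 1.324]
force: [-0.2, -0.7, 3.7]
grip_width: 0.0002
```

Call:
carry_out --rows '[0, 0, 0.0008, 0, 0, 0, 1, 0, 0, 0, 0, 0, 0, 1]'

```text
clock: 8.4
position: [0.6038, -0.0527, 0.2459]
tool_rot: [-3.142, -0.0, 1.324]
force: [-1.7, 0.2, 3.7]
grip_width: 0.0001
```

Call:
carry_out --rows '[0, 0, 0.0004, 0, 0, 0, 1, 0, 0, 0, 0, 0, 0, 1]'

```text
clock: 8.65
position: [0.6038, -0.0527, 0.2455]
tool_rot: [3.142, 0.0, 1.324]
force: [-0.7, 0.2, 4.5]
grip_width: -0.0002
```

Call:
carry_out --rows '[0, 0, 0.0004, 0, 0, 0, 1, 0, 0, 0, 0, 0, 0, 1, 0, 0, 0, 0, 0, 0, 1]'

```text
clock: 9.02
position: [0.6038, -0.0526, 0.2454]
tool_rot: [3.141, -0.0, 1.324]
force: [-3.9, -0.8, 9.6]
grip_width: -0.0004
```

```bash
python3 - <<'E'
from workcell import bot, viewer
import cv2
cv2.imwrite("pics/scene2.png",viewer.grab_frame("scene")[:,:,::-1]);s=bot.observe();print(s["position"],s["force"])
E
```

```text
[ 0.60380925 -0.05263637  0.24541511] [-2.88813566e+00 -2.50011841e-03  1.01590709e+01]
```

View pics/scene2.png

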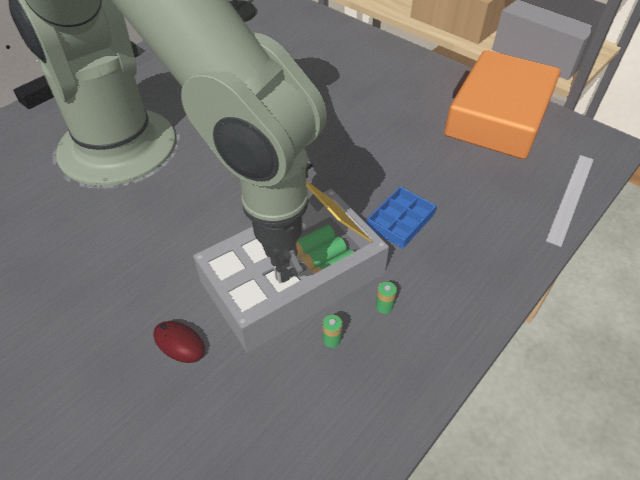

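The hatch is open: it stands up near (338,212), with the cells inside visible, and the button is on its stop at about 10 N. Now I'll rise straight up and then retreat towards the box's -y end, away from the hatch.

Call:
carry_out --rows '[0, 0, -0.004, 0, 0, 0, 1, 0, 0, -0.006, 0, 0, 0, 1, 0, 0, -0.02, 0, 0, 0, 1, 0, 0, -0.03, 0, 0, 0, 1, 0, 0, -0.03, 0, 0, 0, 1, 0, 0, -0.03, 0, 0, 0, 1, -0.03, 0, -0.02, 0, 0, 0, 1, -0.04, 0, -0.01, 0, 0, 0, 1]'

```text
clock: 10.07
position: [0.5866, -0.1205, 0.3976]
tool_rot: [3.139, -0.001, 1.326]
force: [0.4, -0.3, -0.2]
grip_width: -0.0002
```

Call:
carry_out --rows '[-0.05, 0, 0, 0, 0, 0, 1, -0.05, 0, 0, 0, 0, 0, 1, -0.05, 0, 0, 0, 0, 0, 1, -0.04, 0, 0, 0, 0, 0, 1, -0.02, 0, 0, 0, 0, 0, 1, 0, 0, 0, 0, 0, 0, 1, 0, 0, 0, 0, 0, 0, 1, 0, 0, 0, 0, 0, 0, 1]'

```text
clock: 11.08
position: [0.5359, -0.3228, 0.3953]
tool_rot: [3.141, -0.0, 1.326]
force: [-0.7, 0.1, -0.8]
grip_width: -0.0003
```

```bash
python3 - <<'E'
from h import *
from workcell import bot, viewer
for n in ["scene","top"]: cv2.imwrite(f"pics/{n}3.png",viewer.grab_frame(n)[:,:,::-1])
s=bot.observe();print(s["clock"],s["position"],s["force"],abs(s["qd"]).max())
ims=[np.hstack([cv2.imread(f"pics/{n}0.png"),cv2.imread(f"pics/{n}3.png")]) for n in ("scene","top")]
cv2.imwrite("pics/cmp3.png",cv2.resize(np.vstack(ims),(800,600),interpolation=cv2.INTER_AREA))
for n in ("scene","top"):
    d=cv2.absdiff(cv2.imread(f"pics/{n}0.png"),cv2.imread(f"pics/{n}3.png")).max(2)
    for nm,c in dict(scene=dict(mouse=(180,342),c1=(386,297),c2=(332,331),tray=(403,216)),top=dict(mouse=(468,266),c1=(323,163),c2=(380,175),tray=(235,216)))[n].items():
        print(n,nm,(d[c[1]-25:c[1]+25,c[0]-25:c[0]+25]>40).sum())
P1,P2=[P(viewer.camera_info(n)) for n in("top","scene")]
E
```

```text
11.175 [ 0.5357393  -0.32328545  0.39520142] [ 0.41555177 -0.45549449 -0.47854194] 0.0072759791182374035
scene mouse 0
scene c1 0
scene c2 0
scene tray 0
top mouse 0
top c1 0
top c2 0
top tray 0
```

View pics/cmp3.png

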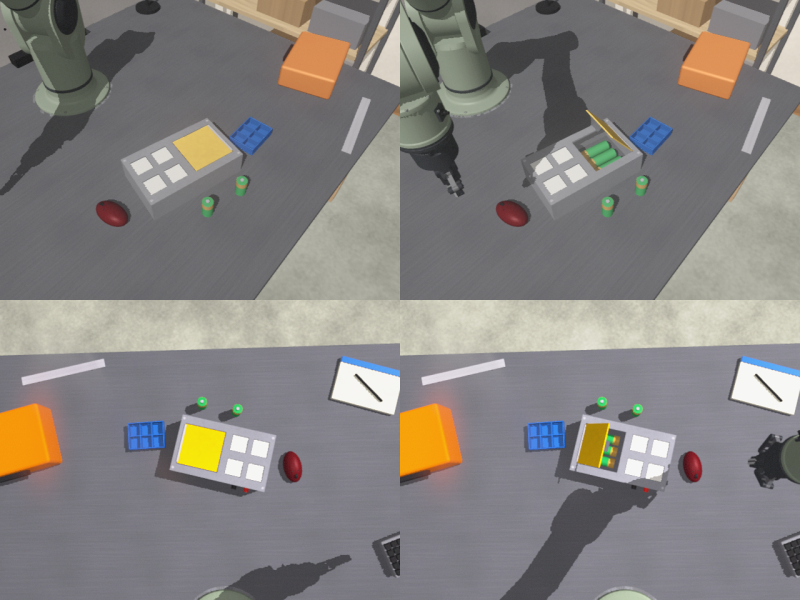

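The before/after panels show the hatch standing open, the tool well clear, and the cells, mouse and tray unchanged (zero differing pixels around each). As a last check, I'll measure the button's height and the hatch angle, then hand in.

```bash
python3 - <<'E'
from h import *
from plan import *
from workcell import viewer
ci=[P(viewer.camera_info(n)) for n in("top","scene")]
res={}
for n in ("top","scene"):
    im=cv2.imread(f"pics/{n}3.png"); print(n,[(np.round(c,1),a) for c,a in blobs(im.min(2)>205,150,700)])
# predicted hatch free edge for 0.95 rad
for ang in (0.8,0.95,1.05):
    for x in (-.0635,.0635):
        w=np.append(W((x,.131-.127*np.cos(ang))),.08+.127*np.sin(ang)); print(ang,x,[proj(p,w).round(0) for p in ci])
a=cv2.imread("pics/top3.png")[170:310,260:450];b=cv2.imread("pics/scene3.png")[160:300,190:400]
for i,(im,p,o) in enumerate(((a,ci[0],(260,170)),(b,ci[1],(190,160)))):
    im=cv2.resize(im,None,fx=1.9,fy=1.9)
    for x in (-.0635,.0635):
        w=np.append(W((x,.131-.127*np.cos(.95))),.08+.127*np.sin(.95)); u=(proj(p,w)-o)*1.9
        cv2.circle(im,tuple(int(v) for v in u),4,(255,0,255),1)
    res[i]=cv2.resize(im,(390,270))
cv2.imwrite("pics/chk3.png",np.hstack([res[0],res[1]]))
E
```

```text
top [(array([302.1,  67. ]), np.int32(425)), (array([382.3, 230. ]), np.int32(621)), (array([415.6, 237.6]), np.int32(633)), (array([373.9, 267.9]), np.int32(636)), (array([406.2, 273. ]), np.int32(496))]
scene [(array([619. ,  21.7]), np.int32(387)), (array([259.1, 248.6]), np.int32(505)), (array([228.9, 266.1]), np.int32(415)), (array([281.2, 277.1]), np.int32(579)), (array([247.4, 295. ]), np.int32(625))]
0.8 -0.0635 [array([327., 270.]), array([290., 184.])]
0.8 0.0635 [array([343., 200.]), array([332., 229.])]
0.95 -0.0635 [array([319., 268.]), array([297., 175.])]
0.95 0.0635 [array([335., 197.]), array([339., 220.])]
1.05 -0.0635 [array([313., 267.]), array([302., 170.])]
1.05 0.0635 [array([329., 195.]), array([345., 215.])]
```

View pics/chk3.png

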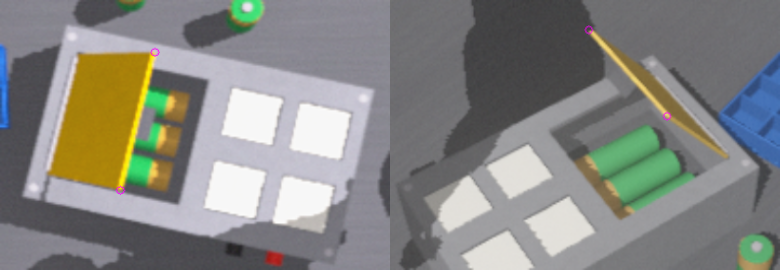

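The predicted free-edge corners for 0.95 rad (magenta circles) fall on the real corners in both views. Cover d is back at its starting pixels, (382.3,230.0) and (281.2,277.1), so the button is out again. Handing in.

```bash
python3 -c "
from workcell import bot
print(bot.job_done())"
```

```text
the job is handed in; nothing more can be done
None
```

The hatch is open and the job is handed in, at about 11 s on the robot clock. The button turned out to be cover d.

- **Feeling the covers:** I touched a, then c, then d with closed fingertips; b was not touched. Cover a was rigid: the force reached about 18 N, firmer than it needed to be because I took one 0.5 mm step more than necessary. Cover c was rigid at about 8 N. Cover d gave smoothly from about 2 N.
- **Pressing:** I pressed d 6 mm to its stop, at about 4.5 N near the end and 10 N on the stop. The hatch sprang open by itself. I then lifted straight up and moved away past the box's -y end.
- **Last checks:** In both views the hatch's free edge matches 0.95 rad open, and cover d is back at its starting position to within about 0.2 pixel. The cells, mouse and tray show no change in the pictures, and the tool is clear, with no force reading above the noise. Cover a's outline differed slightly only because the arm's shadow fell on it. No check failed.

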